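# Unlock a light-detector cover and keep it shut

## Robot

A 6-joint arm with a two-finger parallel gripper is mounted at the origin on a cart in front of the work surface, level with it; the furniture and walls round the work are solid. World frame = base frame: x ahead of the robot, y to its left, z up, the work surface at z = 0. Lengths are in m, angles in rad, forces in N, time in s.
With the tool pointing down it reaches from about 0.35 to 0.95 m from the base axis. Payload 17.4 kg.
Tool frame: the origin (TCP) lies at the very end of the fingers, on their centre line; the grasp point (between the pads) lies env.hold_point_z behind it (env.hold_point_z is the distance from the TCP to the grasp point, in m); z points along the fingers, y is the line along which they close (so a half turn about z gives the same grasp; the last joint's range is limited). The gripper opens to 93 mm and grips with 3 to 60 N. Pads are 15 mm wide; open, the fingers measure 128 mm over their backs; the gripper's body (75 mm by 188 mm) begins 65 mm behind the grasp point.
Start: joints at [-1.355, 0.116, 1.442, -0, 1.584, -0.038], TCP at [0.169, -0.653, 0.219] pointing down, gripper open.
Joint ranges: [-2.83, 2.83], [-0.83, 2.19], [0.07, 2.5], [-1.14, 4.28], [0.01, 3], [-2.97, 2.97]. Speed limits (rad/s): [1.89, 1.89, 2.22, 3.14, 3.14, 3.14].

## Interface

Orientations are given as a rotation vector (axis times angle).
In Python, from station import env gives the robot as it stands.
- The arm moves only by the shell command python3 -m handwheel 'ROWS' [FORCE]. ROWS is JSON, a list of rows, each a list of 7 numbers: the shift along the world's x, y, z in mm, then the turn, a rotation vector about the world's x, y, z in rad, then the opening, from 0 (shut) to 1 (fully open). A call has 1 to 10 rows; each row is the pose to reach, as a shift and turn from the pose commanded when the call began; what a row does not reach only later rows make up. A row lasts 1/12 s, in which the tool goes at most 41.7 mm and 7.16 degrees, less where a joint would pass 70% of its speed; a pose out of reach is approached as far as the arm can. A call with a gripper value outside its range is refused whole. The fingers move at their own pace and stop on an object; FORCE is the grip in N (left out, the last holds). Time passes only in rows, so rows that repeat a pose let the fingers close. It gives the time, the measured TCP pose, the force, the opening and the grip force at its end, in the units of the state.
- env.state(): the state, without advancing time (a new reading comes with each control period).
- env.read_camera(name): name is "scene" or "side" or "wrist"; returns the picture (384x512x3 uint8, red, green, blue); there is no depth.
- env.calibration(name): a dict with "mtx" (3x3 intrinsics, pixels), "T" (4x4, takes a point from camera to world coordinates); the wrist camera has in their place "T_tool_cam" (4x4, takes a point from camera to tool coordinates, whose origin is the TCP and whose axes are the flange's). Camera axes: x right, y down, z forward; pixel columns grow to the right and rows downward; lengths in m; the calibration is good to about 2 mm. A picture is of the moment at which its call begins: read the wrist's pose just before it. calibration takes no time and is no camera call.
- env.sign_off(): hands the job in; it is judged then, once.
The state is a dict: "time_s": time; "qpos": joint angles; "joint_velocities": joint speeds; "effort": joint torques, N m; "eef_pos": TCP position; "ee_rot": TCP orientation; "wrist_force": force on the tool from outside, world axes, zero at the start; "torque": the same for the moment, N m; "width": finger opening in m; "finger_force": force on a finger pad.
Only numpy, scipy, OpenCV 4.12 (cv2) and the standard library are available. Lean on these libraries where they do the work, as an engineer would, in place of code of your own. Each camera call takes 0.05 s, during which the arm holds its last target. There are 200 camera calls.

## Task

The detector in the box is still live, so no light may get in. Pull the T-handled slotted driver straight up out of the tool stand, put its blade in the slot of the quarter-turn fastener on the box's cover and, pushing down lightly, turn the fastener anticlockwise until its slot lines up with the two line marks (released) without ever letting the sprung cover lift. Finish holding: keep the driver gripped and upright in the slot, pressing the cover shut against its frame, so that I can switch the detector off before it is opened; leave everything else where it stands.

Things in the scene. Friction and masses are not known exactly. Their poses are not given: they have to be found in the camera images.
- detector: Fixed white light-detector box, 150 (x) x 170 (y) x 80 mm high; origin at its underside's centre, z up. Front panel with dial and sockets at its own -x, black inlet sticking out 18 mm at +y. On top a grey metal cover, 112 (x) x 128 (y) x 3 mm, hinged along its +y edge, on a black gasket; its upper face is 88 mm above the bench when shut.
- cover (a joint): Opening angle of the cover (rad): 0 = shut on its frame, 0.07 = fully up. The fastener is 111 mm from the hinge line, so 0.01 rad is 1.1 mm of lift there. The gasket pushes it up with about 6 N at the fastener: locked, the stud's cross-pin under a keyhole plate holds it; released, it springs up 7 mm unless pressed down.
- fastener (a joint): Angle of the quarter-turn fastener (rad), growing anticlockwise from above. 0 = locked, slot along the box's y (two white dots); 1.571 = released, slot along the box's x, in line with the two white line marks either side of the head. Starts at 0.2 to 0.5. The pin passes the keyhole from about 1.35 on; stop at 1.66; friction 0.04 N m.
- slot (a point): Centre of the slot's mouth, on the fastener's turning axis, at the top of its round steel head (28 mm across, set in the cover near its -y edge, 1 mm above the cover). It turns with the fastener: its y axis runs along the slot, z is up. The slot is a closed recess 17.6 mm long, 4.8 mm wide, 5.5 mm deep, its mouth chamfered by 1 mm.
- driver_grip (a point): Centre of the T-handled driver's black crossbar, the place to grip: 72 mm long (its own x), 15 mm thick (y), 18 mm high (z). The driver (80 to 145 g) stands upright in one of the stand's two bores, this point 126 mm above the bench, a 21 mm collar resting on the stand; the bar lies across the row of bores, within 0.25 rad.
- driver_tip (a point): Lower end of the driver's flat blade, 118 mm straight below driver_grip, in the bore at the start. Same axes: the blade is 14 mm wide along x (parallel to the crossbar) and 3 mm thick along y (1.6 mm over the last 2 mm); from 12 mm up comes a 10 mm round shaft. In the slot it reaches the floor with 0.9 mm to spare on each flat, so it turns 0.13 rad before it drives.
- stand_top (a point): Centre of the top of the fixed wooden tool stand, 70 mm above the bench; block 54 (x) x 118 (y) mm with two bores of 15.6 mm at y = +32 and -32 mm from here, each holding a tool 62 mm deep. Lift a tool 65 mm or more to clear it.
- nut_driver_mid (a point): Middle of the upright round black handle (24 mm across, top 140 mm above the bench) of another tool, a nut driver, in the other bore of the stand. Leave it there.
- amber_bottle: Loose brown glass stoppered bottle, 44 mm across, 78 mm high, origin at the centre of its underside. Leave alone.
- flask: Loose conical glass flask, 63 mm across, 112 mm high, origin at the centre of its underside. Leave alone.
- cup: Loose small grey-white cup, 38 mm across, 37 mm high, origin at the centre of its underside. Leave alone.

How it is judged:
On the way, in this order (a step that is already met when the one before it is completed fails the run):
1. the driver has been pulled up out of the stand (z of driver_tip in the frame of stand_top above 0.005 m), for 0.1 s.
2. the blade sits in the slot of the still locked fastener (horizontal distance between driver_tip and slot below 0.005 m and z of driver_tip in the frame of slot below -0.0035 m and value of joint fastener below 0.9 rad), for 0.1 s.
3. the fastener has been turned to the line marks with the driver, the cover still shut (value of joint fastener above 1.38 rad and horizontal distance between driver_tip and slot below 0.005 m and value of joint cover below 0.018 rad), for 0.1 s.
At the end, for the whole second after the job is handed in: Slot in line with the marks (fastener 1.38 rad or more), cover shut (under 0.018 rad, 2 mm at the fastener), blade over 3.5 mm deep in the slot and within 5 mm of its centre, driver within 0.15 rad of upright, gripped, and pressing on the box with over 3 N (all of step 3 and z of driver_tip in the frame of slot below -0.0035 m and contact force between driver and detector above 3 N and contact force between the fingers and driver above 2 N and angle between driver_tip's own z axis and vertical below 0.15 rad and velocity of joint cover below 0.05 rad/s); the arm keeps its last pose, push and grip.
It fails at once if the cover lifts by more than about 4 mm at the fastener (value of joint cover above 0.036 rad).
It fails at once if the driver is rammed on the box with more than 60 N (contact force between driver and detector above 60 N).
It fails at once if the nut driver is moved from its bore (distance of nut_driver_mid from where it was at the start of the episode above 0.02 m).
It fails at once if the bottle, flask or cup is pushed from its place (distance of any of amber_bottle, flask, cup from where it was at the start of the episode above 0.015 m).
It also fails if it takes over 42 s, if anything falls off the work surface, if the arm or the gripper's body presses on something with over 40 N, if the wrist force passes 120 N, or if a joint passes its speed limit or range.

## Working session

There is one attempt and no reset: what is moved stays moved. The work goes in short steps, Python scripts to look and compute and a shell command to move; the robot and the scene stay as the last step left them, time stands still between calls to the robot, and variables do not carry over. Pictures are saved under pics/ and viewed, at most 10 in all, crops included, and the job is handed in when it is done.

```bash
mkdir -p pics; ls; python3 - <<'E'
from station import env
import cv2,numpy as np
np.set_printoptions(precision=4,suppress=True)
print(env.state(),env.hold_point_z)
for n in("scene","side","wrist"):
    im=env.read_camera(n);cv2.imwrite(f"pics/{n}0.png",im[:,:,::-1]);print(n,env.calibration(n))
a=[cv2.imread(f"pics/{n}0.png") for n in("scene","side")]
E
```

```text
pics
{'time_s': 0.0, 'qpos': array([-1.3548,  0.1165,  1.4423, -0.    ,  1.584 , -0.0378]), 'joint_velocities': array([ 0.0001, -0.0017,  0.0003,  0.0001,  0.0018,  0.0004]), 'effort': array([  0.0029, -72.1271, -62.2602,   0.0781,   0.0239,  -0.0001]), 'eef_pos': array([ 0.1694, -0.6532,  0.2179]), 'ee_rot': array([-3.1152, -0.3975,  0.0002]), 'wrist_force': array([-0.1871, -0.2393, -0.5344]), 'torque': array([-0.006 ,  0.0024,  0.0363]), 'finger_force': 0.0, 'width': 0.09296527515315843} 0.0188
scene {'mtx': array([[471.3573,   0.    , 253.4377],
       [  0.    , 471.3573, 189.9349],
       [  0.    ,   0.    ,   1.    ]]), 'T': array([[-0.5112, -0.3848,  0.7685, -0.3691],
       [-0.8594,  0.2371, -0.453 ,  0.5384],
       [-0.0079, -0.892 , -0.4519,  0.6255],
       [ 0.    ,  0.    ,  0.    ,  1.    ]])}
side {'mtx': array([[442.0362,   0.    , 250.0894],
       [  0.    , 442.0362, 190.5123],
       [  0.    ,   0.    ,   1.    ]]), 'T': array([[ 0.9826, -0.1099,  0.1494,  0.3827],
       [-0.1847, -0.5067,  0.8421, -0.9802],
       [-0.0169, -0.8551, -0.5182,  0.7323],
       [ 0.    ,  0.    ,  0.    ,  1.    ]])}
wrist {'mtx': array([[303.9262,   0.    , 254.6539],
       [  0.    , 303.9262, 194.7574],
       [  0.    ,   0.    ,   1.    ]]), 'T_tool_cam': array([[-0.0006, -0.9678, -0.2516,  0.0699],
       [ 1.    , -0.0007,  0.0003,  0.0002],
       [-0.0004, -0.2516,  0.9678, -0.1648],
       [ 0.    ,  0.    ,  0.    ,  1.    ]])}
```

View pics/scene0.png

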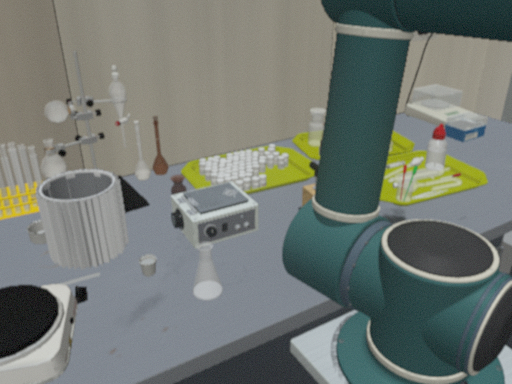

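View pics/side0.png

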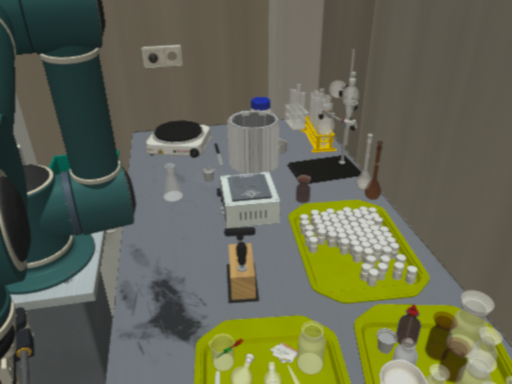

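The side view shows the box at about (250,198) and the stand at (242,268). The driver's black bar is near (240,231) and the nut driver near (240,248). The flask is at (172,185), the cup at (209,174) and the bottle at (303,188). I'll enlarge this area.

```bash
python3 - <<'E'
import cv2
a=cv2.imread("pics/side0.png")[160:310,190:320]
cv2.imwrite("pics/c1.png",cv2.resize(a,None,fx=4,fy=4,interpolation=cv2.INTER_CUBIC))
E
```

```text
(no output)
```

View pics/c1.png

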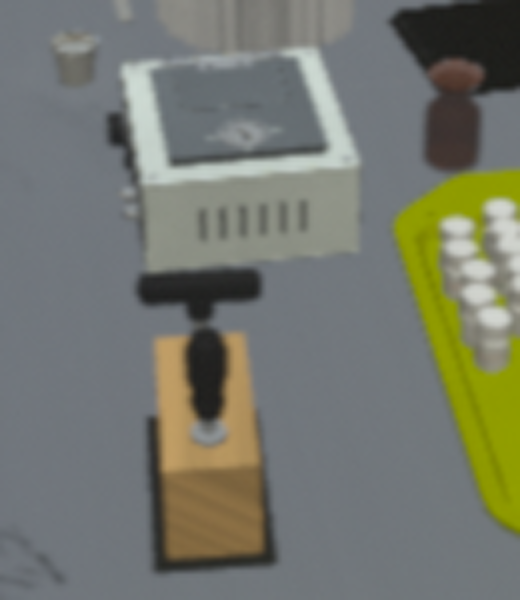

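The crop shows, in crop pixels, the bar at (140..260, 286) and the fastener head at about (242,133). The stand-top corners are (155,337), (247,333), (263,467) and (163,472). The box-top corners are about (122,65), (318,48), (357,163) and (145,183).

```bash
cat > h.py <<'E'
from station import env
import cv2,numpy as np
from scipy.spatial.transform import Rotation as R
np.set_printoptions(precision=4,suppress=True)
def ray(mtx,T,uv,z):
    d=T[:3,:3]@np.linalg.solve(mtx,[uv[0],uv[1],1]);o=T[:3,3]
    return o+d*(z-o[2])/d[2]
def onplane(n,uv,z):
    c=env.calibration(n);return ray(c["mtx"],c["T"],uv,z)
def wristT(s):
    T=np.eye(4);T[:3,:3]=R.from_rotvec(s["ee_rot"]).as_matrix();T[:3,3]=s["eef_pos"]
    return T@env.calibration("wrist")["T_tool_cam"]
E
python3 - <<'E'
from h import *
for n,p,z in [("barL",(140,286),.126),("barR",(260,284),.126),("bar",(200,285),.126),("fast",(242,133),.089),("sA",(155,337),.07),("sB",(247,333),.07),("sC",(263,467),.07),("sD",(163,472),.07),("bA",(122,65),.08),("bB",(318,48),.08),("bC",(357,163),.08),("bD",(145,183),.08),("cov",(175,163),.088),("cov",(327,150),.088)]:
    print(n,onplane("side",(190+p[0]/4,160+p[1]/4),z))
for n,p in [("flask",(173,198)),("cup",(209,179)),("bottle",(303,199))]: print(n,onplane("side",p,0))
s=env.state();print(R.from_rotvec(s["ee_rot"]).as_matrix())
E
```

```text
barL [ 0.4675 -0.1613  0.126 ]
barR [ 0.5354 -0.1737  0.126 ]
bar [ 0.5015 -0.1675  0.126 ]
fast [0.5666 0.0507 0.089 ]
sA [ 0.4772 -0.1386  0.07  ]
sB [ 0.5322 -0.1462  0.07  ]
sC [ 0.5185 -0.264   0.07  ]
sD [ 0.4644 -0.2569  0.07  ]
bA [0.4989 0.1804 0.08  ]
bB [0.6489 0.1746 0.08  ]
bC [0.6388 0.0099 0.08  ]
bD [0.4932 0.0156 0.08  ]
cov [0.5152 0.0237 0.088 ]
cov [0.6196 0.0181 0.088 ]
flask [0.3498 0.2167 0.    ]
cup [0.4729 0.3123 0.    ]
bottle [0.7442 0.1256 0.    ]
[[ 0.968   0.2511 -0.0002]
 [ 0.2511 -0.968   0.0008]
 [-0.     -0.0009 -1.    ]]
```

Stand and box agree with the sizes given (stand about 54x118, box about 150x165, driver 33 mm from the stand's centre). I'll grasp with the tool yawed to about 2.96 rad, so joint 6 stays mid-range, and with the fingers only partly open to clear the nut driver.

```bash
python3 -m handwheel '[[166,242,60,0,0,1.2,0.45],[166,242,60,0,0,1.2,0.45],[166,242,60,0,0,1.2,0.45],[166,242,60,0,0,1.2,0.45],[166,242,60,0,0,1.2,0.45],[166,242,60,0,0,1.2,0.45],[166,242,60,0,0,1.2,0.45],[166,242,60,0,0,1.2,0.45],[166,242,60,0,0,1.2,0.45],[166,242,60,0,0,1.2,0.45]]' 20
python3 -m handwheel '[[166,242,0,0,0,1.2,0.45],[166,242,0,0,0,1.2,0.45],[166,242,0,0,0,1.2,0.45],[166,242,0,0,0,1.2,0.45],[166,242,0,0,0,1.2,0.45],[166,242,0,0,0,1.2,0.45],[166,242,0,0,0,1.2,0.45],[166,242,0,0,0,1.2,0.45],[166,242,0,0,0,1.2,0.45],[166,242,0,0,0,1.2,0.45]]'
python3 -m handwheel '[[0,0,-30,0,0,0.12,0.45],[0,0,-30,0,0,0.24,0.45],[0,0,-30,0,0,0.31,0.45],[0,0,-30,0,0,0.31,0.45],[0,0,-30,0,0,0.31,0.45]]'
python3 - <<'E'
from h import *
s=env.state();im=env.read_camera("wrist");cv2.imwrite("pics/w1.png",im[:,:,::-1])
np.savez("w1.npz",T=wristT(s));print(s["qpos"],s["eef_pos"],R.from_rotvec(s["ee_rot"]).as_matrix()[:,0],s["time_s"],s["width"])
E
```

```text
time_s: 0.98
eef_pos: [0.3361, -0.4105, 0.279]
ee_rot: [2.338, 2.098, -0.0]
wrist_force: [0.3, -0.2, 0.1]
width: 0.0417
finger_force: 0.0
time_s: 1.82
eef_pos: [0.5018, -0.1684, 0.2783]
ee_rot: [-0.745, -3.051, -0.0]
wrist_force: [-0.7, -1.4, 0.8]
width: 0.0419
finger_force: 0.0
time_s: 2.23
eef_pos: [0.5015, -0.1694, 0.2486]
ee_rot: [-0.283, -3.129, 0.0]
wrist_force: [-0.5, 0.2, -0.0]
width: 0.042
finger_force: 0.0
[-0.3739 -0.2101  1.7083 -0.      1.6434 -1.7644] [ 0.5015 -0.1694  0.2486] [-0.9838  0.1794  0.    ] 2.2333 0.04203838117319987
```

View pics/w1.png

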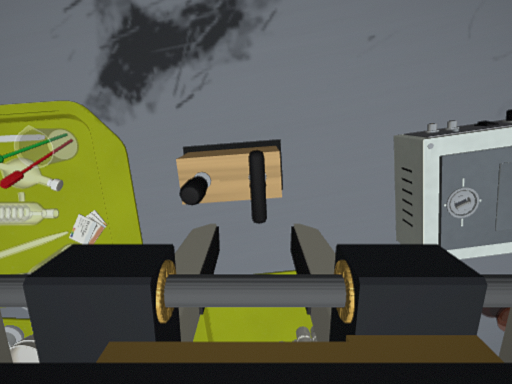

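The wrist view shows the bar running from (256,152) to (260,222). The nut driver's top is at (193,190) and the fastener head at (463,203). I'll enlarge both.

```bash
python3 - <<'E'
from h import *
a=cv2.imread("pics/w1.png")
f=lambda r:cv2.resize(r,None,fx=6,fy=6,interpolation=cv2.INTER_CUBIC)
cv2.imwrite("pics/c2.png",np.hstack([f(a[145:235,230:290]),f(a[160:250,432:502])]))
T=np.load("w1.npz")["T"];K=env.calibration("wrist")["mtx"]
for p,z in [((256,152),.135),((260,222),.135),((258,187),.135),((463,203),.089)]: print(ray(K,T,p,z))
E
```

```text
[ 0.4653 -0.1616  0.135 ]
[ 0.5325 -0.1699  0.135 ]
[ 0.4979 -0.1657  0.135 ]
[0.5675 0.0536 0.089 ]
```

View pics/c2.png

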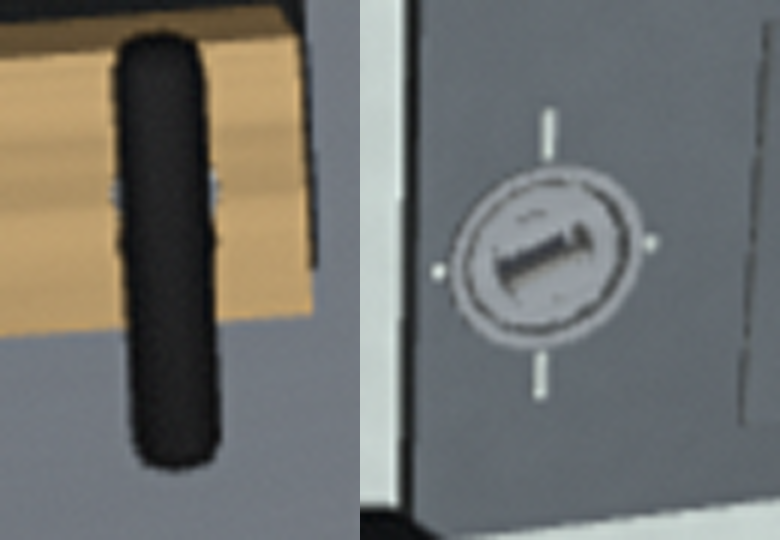

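In the crop the bar axis runs (160,32) to (175,470) and the collar is centred at (165,190). The fastener centre is (545,256), the slot ends are (500,272) and (588,235), the dots (438,271) and (652,243), and the marks (548,135) and (541,376).

```bash
python3 - <<'E'
from h import *
T=np.load("w1.npz")["T"];K=env.calibration("wrist")["mtx"]
b=lambda p,z:ray(K,T,(230+p[0]/6-.4,145+p[1]/6-.4),z)
g=lambda p,z:ray(K,T,(432+(p[0]-360)/6-.4,160+p[1]/6-.4),z)
A=b((160,32),.131);B=b((175,470),.131);print(A,B,(A+B)/2,np.linalg.norm(A-B),np.arctan2(*(B-A)[[1,0]]))
print("collar",b((165,190),.074))
c=g((545,256),.089);print("fast",c)
for n,p,q,z in [("slot",(500,272),(588,235),.089),("dots",(438,271),(652,243),.088),("marks",(541,376),(548,135),.088)]:
    d=g(q,z)-g(p,z);print(n,np.linalg.norm(d),np.arctan2(d[1],d[0]))
E
```

```text
[ 0.4639 -0.1611  0.131 ] [ 0.5347 -0.1715  0.131 ] [ 0.4993 -0.1663  0.131 ] 0.07152019716859809 -0.14521055838235505
collar [ 0.4995 -0.1664  0.074 ]
fast [0.5665 0.053  0.089 ]
slot 0.01664129998794095 1.8315560715573591
dots 0.039144542177909004 1.528470500500412
marks 0.04698603815174838 3.103663207052291
```

```bash
python3 -m handwheel '[[-2,3,-30,0,0,0.035,0.45],[-2,3,-65,0,0,0.035,0.45],[-2,3,-95,0,0,0.035,0.45],[-2,3,-120,0,0,0.035,0.45],[-2,3,-135,0,0,0.035,0.45],[-2,3,-142,0,0,0.035,0.45],[-2,3,-142,0,0,0.035,0.45],[-2,3,-142,0,0,0.035,0.45]]' 40
python3 -m handwheel '[[0,0,0,0,0,0,0],[0,0,0,0,0,0,0],[0,0,0,0,0,0,0],[0,0,0,0,0,0,0],[0,0,0,0,0,0,0],[0,0,0,0,0,0,0]]' 40
```

```text
time_s: 2.95
eef_pos: [0.4998, -0.1665, 0.1075]
ee_rot: [0.226, 3.133, -0.0]
wrist_force: [-0.3, -0.1, 0.6]
width: 0.0417
finger_force: 0.0
time_s: 3.45
eef_pos: [0.4997, -0.1664, 0.1071]
ee_rot: [0.224, 3.133, -0.0]
wrist_force: [-0.9, 0.5, 2.1]
width: 0.0156
finger_force: 40.0
```

```bash
python3 -m handwheel '[[0,0,5,0,0,0,0],[0,0,15,0,0,0,0],[0,0,30,0,0,0,0],[0,0,48,0,0,0,0],[0,0,66,0,0,0,0],[0,0,84,0,0,0,0],[0,0,98,0,0,0,0],[0,0,108,0,0,0,0],[0,0,112,0,0,0,0],[0,0,112,0,0,0,0]]' 40
```

```text
time_s: 4.28
eef_pos: [0.4997, -0.1665, 0.2194]
ee_rot: [0.224, 3.133, -0.0]
wrist_force: [-1.0, -0.4, -0.9]
width: 0.0161
finger_force: 40.0
```

```bash
python3 -m handwheel '[[5,15,0,0,0,-0.1165,0],[12,40,0,0,0,-0.233,0],[20,68,0,0,0,-0.3495,0],[29,96,0,0,0,-0.466,0],[38,124,0,0,0,-0.5825,0],[46,152,0,0,0,-0.699,0],[54,178,0,0,0,-0.8155,0],[61,200,0,0,0,-0.932,0],[65,214,0,0,0,-1.0485,0],[67,219.4,0,0,0,-1.165,0]]' 40
python3 -m handwheel '[[0,0,-12,0,0,0,0],[0,0,-12,0,0,0,0],[0,0,-12,0,0,0,0]]' 40
python3 - <<'E'
from h import *
s=env.state();im=env.read_camera("wrist");cv2.imwrite("pics/w2.png",im[:,:,::-1])
np.savez("w2.npz",T=wristT(s));print(s["qpos"],s["eef_pos"],R.from_rotvec(s["ee_rot"]).as_matrix(),s["time_s"])
im=env.read_camera("side");cv2.imwrite("pics/s2.png",im[:,:,::-1])
E
```

```text
time_s: 5.12
eef_pos: [0.5665, 0.055, 0.2171]
ee_rot: [-1.915, -2.488, 0.002]
wrist_force: [0.3, -0.5, -1.2]
width: 0.0158
finger_force: 40.0
time_s: 5.37
eef_pos: [0.5658, 0.0525, 0.2048]
ee_rot: [-1.905, -2.496, 0.003]
wrist_force: [-0.7, 0.1, -0.2]
width: 0.0153
finger_force: 40.0
[ 0.0477 -0.1113  1.6916 -0.0001  1.5639 -0.2192] [0.5658 0.0525 0.2048] [[-0.2637  0.9646 -0.0026]
 [ 0.9646  0.2637 -0.0003]
 [ 0.0004 -0.0025 -1.    ]] 5.3667
```

View pics/w2.png

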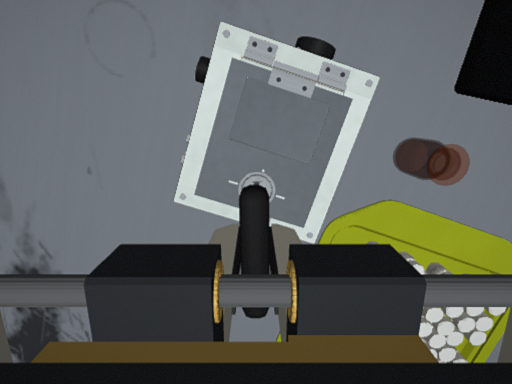

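The wrist view shows the bar hiding the blade; behind it are the head at about (257,188), the line marks at (233,182) and (281,196), and one dot at (263,171). I'll enlarge this together with the side view.

```bash
python3 - <<'E'
from h import *
f=lambda r,k:cv2.resize(r,None,fx=k,fy=k,interpolation=cv2.INTER_CUBIC)
a=cv2.imread("pics/w2.png")[160:210,222:292];b=cv2.imread("pics/s2.png")[140:220,220:280]
a=f(a,6);b=f(b,6);o=np.zeros((480,780,3),np.uint8);o[:300,:420]=a;o[:,420:]=b
cv2.imwrite("pics/c3.png",o)
s=cv2.imread
K=env.calibration("side");T=np.linalg.inv(K["T"])
for p in [(.5658,.0525,.1056),(.5658,.0525,.089)]:
    q=K["mtx"]@(T@[*p,1])[:3];print("side crop px",420+(q[0]/q[2]-220+.4)*6,(q[1]/q[2]-140+.4)*6)
E
```

```text
side crop px 602.3843984904772 289.34090071947503
side crop px 602.9917888314044 320.0520759628585
```

View pics/c3.png

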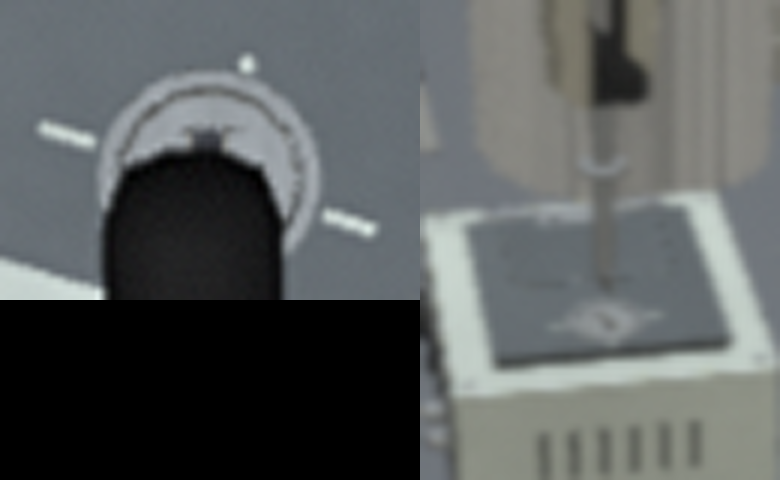

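```bash
python3 - <<'E'
from h import *
T=np.load("w2.npz")["T"];K=env.calibration("wrist")["mtx"]
g=lambda p,z:ray(K,T,(222+p[0]/6-.4,160+p[1]/6-.4),z)
a,b=g((67,135),.088),g((350,223),.088);print("marks mid",(a+b)/2,np.linalg.norm(a-b),np.arctan2(*(a-b)[[1,0]]))
e=g((208,137),.089);c=g((208,179),.089);print("c",c,"end",e,np.linalg.norm(e-c),np.arctan2(*(e-c)[[1,0]]))
d=g((247,64),.088);print("dot",d,d-(a+b)/2)
c=env.calibration("side")
for p in [(605,290),]: print("tip",onplane("side",(220+(p[0]-420)/6-.4,140+p[1]/6-.4),.1056))
print("head",onplane("side",(220+(605-420)/6-.4,140+320/6-.4),.089))
E
```

```text
marks mid [0.5672 0.0542 0.088 ] 0.04721456118672376 3.0990361708675835
c [0.567  0.0544 0.089 ] end [0.5652 0.0609 0.089 ] 0.006797949108948582 1.8384301115293875
dot [0.568  0.0736 0.088 ] [0.0008 0.0194 0.    ]
tip [0.5669 0.0517 0.1056]
head [0.5667 0.0523 0.089 ]
```

```bash
python3 -m handwheel '[[1,1,-4,0,0,0,0],[1,1,-8,0,0,0,0],[1,1,-11,0,0,0,0],[1,1,-14,0,0,0,0],[1,1,-15.5,0,0,0,0],[1,1,-17,0,0,0,0],[1,1,-18,0,0,0,0],[1,1,-19,0,0,0,0],[1,1,-19,0,0,0,0]]' 40
```

```text
time_s: 6.22
eef_pos: [0.5674, 0.054, 0.1875]
ee_rot: [-1.911, -2.494, 0.0]
wrist_force: [0.2, 0.5, -1.4]
width: 0.0155
finger_force: 40.0
```

```bash
python3 -m handwheel '[[0,0,-1,0,0,0,0],[0,0,-2,0,0,0,0],[0,0,-2,0,0,0,0]]'; python3 -m handwheel '[[0,0,-1,0,0,0,0],[0,0,-1,0,0,0,0],[0,0,-1,0,0,0,0]]'
```

```text
time_s: 6.47
eef_pos: [0.5674, 0.054, 0.1855]
ee_rot: [-1.911, -2.493, 0.0]
wrist_force: [0.2, -0.1, -0.6]
width: 0.0158
finger_force: 40.0
time_s: 6.72
eef_pos: [0.5675, 0.054, 0.1846]
ee_rot: [-1.911, -2.494, 0.0]
wrist_force: [0.8, -0.6, 0.0]
width: 0.0159
finger_force: 40.0
```

```bash
python3 -m handwheel '[[0,0,-1,0,0,0,0],[0,0,-1,0,0,0,0],[0,0,-1,0,0,0,0]]'; python3 -m handwheel '[[0,0,-1,0,0,0,0],[0,0,-1,0,0,0,0],[0,0,-1,0,0,0,0]]'
```

```text
time_s: 6.97
eef_pos: [0.5674, 0.054, 0.1836]
ee_rot: [-1.911, -2.493, 0.0]
wrist_force: [-1.1, -1.2, -1.2]
width: 0.0155
finger_force: 40.0
time_s: 7.22
eef_pos: [0.5675, 0.054, 0.1827]
ee_rot: [1.911, 2.494, 0.0]
wrist_force: [0.4, 0.1, -0.4]
width: 0.0156
finger_force: 40.0
```

```bash
python3 -m handwheel '[[0,0,-0.5,0,0,0,0],[0,0,-0.5,0,0,0,0],[0,0,-0.5,0,0,0,0]]'; python3 -m handwheel '[[0,0,-0.5,0,0,0,0],[0,0,-0.5,0,0,0,0],[0,0,-0.5,0,0,0,0]]'
```

```text
time_s: 7.47
eef_pos: [0.5676, 0.054, 0.1825]
ee_rot: [1.911, 2.493, 0.001]
wrist_force: [0.7, 0.2, 3.9]
width: 0.0153
finger_force: 40.0
time_s: 7.72
eef_pos: [0.5677, 0.054, 0.1823]
ee_rot: [1.911, 2.493, 0.001]
wrist_force: [-0.7, 0.4, 6.8]
width: 0.0159
finger_force: 40.0
```

Contact is at the nominal slot floor, so the blade is fully seated. I'll press to about 15 N and start turning.

```bash
python3 -m handwheel '[[0,0,-0.6,0,0,0,0],[0,0,-1.2,0,0,0,0],[0,0,-1.2,0,0,0,0]]' 55; python3 -m handwheel '[[0,0,0,0,0,0.06,0],[0,0,0,0,0,0.12,0],[0,0,0,0,0,0.18,0],[0,0,0,0,0,0.24,0],[0,0,0,0,0,0.3,0],[0,0,0,0,0,0.36,0],[0,0,0,0,0,0.42,0],[0,0,0,0,0,0.48,0],[0,0,0,0,0,0.54,0],[0,0,0,0,0,0.6,0]]'; python3 -c "
from h import *
s=env.state();print(s['torque'],s['qpos'],R.from_rotvec(s['ee_rot']).as_matrix())"
```

```text
time_s: 7.97
eef_pos: [0.568, 0.054, 0.1818]
ee_rot: [1.91, 2.492, 0.002]
wrist_force: [-1.8, -1.2, 11.0]
width: 0.0156
finger_force: 55.0
time_s: 8.8
eef_pos: [0.568, 0.0539, 0.1819]
ee_rot: [1.084, 2.946, 0.001]
wrist_force: [-1.7, -0.9, 12.0]
width: 0.0154
finger_force: 55.0
[-0.2569  0.1208 -0.073 ] [ 0.0501 -0.1012  1.7194 -0.0003  1.5211 -0.8158] [[-0.7617  0.648   0.0023]
 [ 0.648   0.7617 -0.0002]
 [-0.0018  0.0013 -1.    ]]
```

```bash
python3 -m handwheel '[[0,0,-0.5,0,0,0.05,0],[0,0,-0.5,0,0,0.1,0],[0,0,-0.5,0,0,0.15,0],[0,0,-0.5,0,0,0.2,0],[0,0,-0.5,0,0,0.26,0],[0,0,-0.5,0,0,0.32,0],[0,0,-0.5,0,0,0.38,0],[0,0,-0.5,0,0,0.44,0],[0,0,-0.5,0,0,0.5,0]]'; python3 -m handwheel '[[0,0,0,0,0,0.05,0],[0,0,0,0,0,0.1,0],[0,0,0,0,0,0.15,0],[0,0,0,0,0,0.2,0],[0,0,0,0,0,0.25,0],[0,0,0,0,0,0.3,0],[0,0,0,0,0,0.3,0],[0,0,0,0,0,0.3,0]]'; python3 - <<'E'
from h import *
s=env.state();M=R.from_rotvec(s['ee_rot']).as_matrix();print(s['torque'],s['qpos'],M,np.arctan2(M[1,0],M[0,0]))
im=env.read_camera("wrist")[:,:,::-1];im2=env.read_camera("side")[:,:,::-1]
f=lambda r,k:cv2.resize(r,None,fx=k,fy=k,interpolation=cv2.INTER_CUBIC)
o=np.zeros((500,800,3),np.uint8);o[:400,:480]=f(im[140:240,200:320],4);o[:480,490:790]=f(im2[130:226,220:280],5)
cv2.imwrite("pics/c4.png",o)
E
```

```text
time_s: 9.55
eef_pos: [0.5682, 0.054, 0.1817]
ee_rot: [0.321, 3.122, 0.0]
wrist_force: [-0.4, -0.8, 14.5]
width: 0.0153
finger_force: 55.0
time_s: 10.22
eef_pos: [0.5682, 0.0541, 0.1817]
ee_rot: [-0.145, 3.135, 0.0]
wrist_force: [0.7, -0.1, 14.8]
width: 0.0156
finger_force: 55.0
[ 0.0137 -0.0922 -0.0348] [ 0.0501 -0.1011  1.7197  0.      1.52   -1.6132] [[-0.9957 -0.0924  0.003 ]
 [-0.0924  0.9957  0.0002]
 [-0.003  -0.0001 -1.    ]] -3.04907531496427
```

View pics/c4.png

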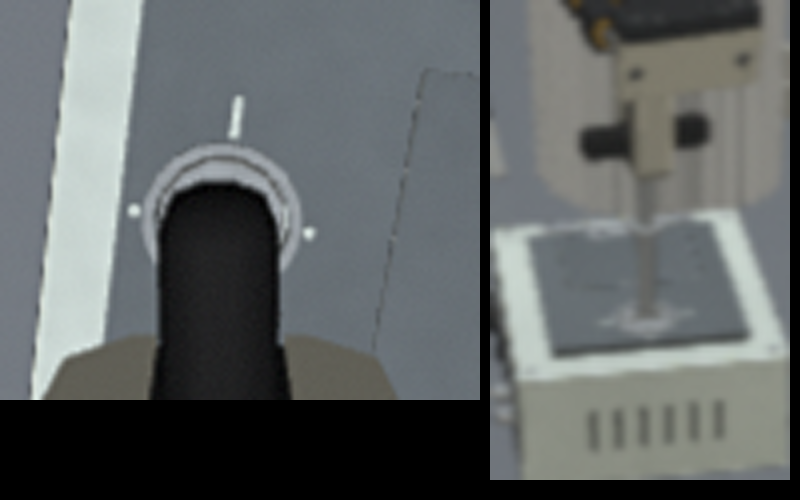

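The wrist crop shows the bar in line with the upper line mark (crop (237,118)) and the head centred under it. In the side crop the driver stands upright in the slot and the cover lies flat. Tool yaw is 0.13 rad past the marks, which is the slot's play, so the fastener is at about 1.57. The push is 15 N. The TCP is 0.9 mm below first contact, so the cover is down.

```bash
python3 -m handwheel '[[0,0,0,0,0,0.02,0],[0,0,0,0,0,0.02,0],[0,0,0,0,0,0.02,0],[0,0,0,0,0,0.02,0]]' && python3 -c "
from station import env
print(env.state()['torque'],env.sign_off())"
```

```text
time_s: 10.65
eef_pos: [0.5682, 0.0541, 0.1817]
ee_rot: [-0.176, 3.134, 0.0]
wrist_force: [0.5, 0.7, 14.5]
width: 0.0152
finger_force: 55.0
the job is handed in; nothing more can be done
[ 0.02034086 -0.05060748 -0.02972223] None
```

I handed the job in at 10.7 s: by tool angle (not read directly) the fastener is at about 1.57–1.59 rad, in line with the marks. The driver is gripped upright in the slot, pressing the cover shut with about 15 N; no verdict came back.

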